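Line the herb pots up by size on the sill's row of saucers

ROBOT

A 6-joint arm with a two-finger parallel gripper is mounted at the origin on the work surface. World frame = base frame: x ahead of the robot, y to its left, z up, the work surface at z = 0. Lengths are in m, angles in degrees, forces in N, time in s.
With the tool pointing down it reaches from about 0.3 to 0.75 m from the base axis. Payload 8.5 kg.
Tool frame: the origin (TCP) lies on the centre line of the jaws, within the pads' length; the fingertips stand 22 mm ahead of it and the grasp point (between the pads) lies 3 mm ahead of it (env.tip_reach is the distance from the TCP to the fingertips, in m); y points along the fingers, z is the direction in which the jaws open and shut, and the axes are right-handed (so a half turn about y gives the same grasp; the last joint's range is limited). The gripper opens to 85 mm and grips with 20 to 120 N. Pads are 22 mm wide; open, the fingers measure 114 mm over their backs; the gripper's body (76 mm by 85 mm) begins 54 mm behind the grasp point. The pads swing forward as they close: fully open they stand 13 mm farther back than shut.
Start: joints at [52.81, 21.807, 74.336, -0, 83.858, -12.336], TCP at [0.231, 0.499, 0.253] pointing down, gripper open.
Joint ranges: [-178.18, 178.18], [-50.72, 133.34], [12.68, 142.11], [-81.47, 261.47], [9.98, 163.14], [-165.26, 165.26]. Speed limits (degrees/s): [136.94, 136.94, 180, 180, 180, 180].

INTERFACE

Orientations are given as a 3x3 rotation matrix whose columns are the frame's x, y, z axes.
In Python, from rig import env, get_image gives the robot as it stands. The module is installed in compiled form; this text tells all that it offers.
- The arm moves only by the tool carry_out, never from a script. Its argument "targets" is a list that holds one entry, the list of rows, each a list of 7 numbers: the closure, from 0 (fully open) to 1 (shut), then the shift along the world's x, y, z in mm, then the turn, a rotation vector about the world's x, y, z in degrees. In form: [[[claw, dx, dy, dz, ax, ay, az], ...]]. A call has 1 to 20 rows; each row is the pose to reach, as a shift and turn from the pose commanded when the call began; what a row does not reach only later rows make up. A row lasts 1/12 s, in which the tool goes at most 41.7 mm and 7.16 degrees, less where a joint would pass 70% of its speed; a pose out of reach is approached as far as the arm can. A call with a gripper value outside its range is refused whole. The fingers move at their own pace and stop on an object; "squeeze" is the grip in N (left out, the last holds). Time passes only in rows, so rows that repeat a pose let the fingers close. It gives the time, the measured TCP pose, the force and the opening at its end, in the units of the state.
- env.observe(): the state, without advancing time (a new reading comes with each control period).
- get_image(name): name is "scene" or "top" or "wrist"; returns a dict with "img" (480x640x3 uint8, red, green, blue), "fx", "fy", "cx", "cy" (pixels), "rvec" (rotation vector, rad) and "tvec" (3), from world to camera coordinates, as OpenCV has them. Camera axes: x right, y down, z forward; pixel columns grow to the right and rows downward; lengths in m; the calibration is good to about 2 mm. A picture is of the moment at which its call begins. There is no depth.
- env.close_job(): hands the job in, once; it reports no verdict.
The state is a dict: "time_s": time; "q": joint angles; "qvel": joint speeds; "joint_efforts": joint torques, N m; "position": TCP position; "tool_rot": TCP orientation; "ft_force": force on the tool from outside, world axes, zero at the start; "wrist_torque": the same for the moment, N m; "grip_width": finger opening in m.
Only numpy, scipy, OpenCV 4.12 (cv2) and the standard library are available. Lean on these libraries where they do the work, as an engineer would, in place of code of your own. Each camera call takes 0.05 s, during which the arm holds its last target.

TASK

Set the four loose herb pots on the row of four saucers in order of size, one to a saucer: the largest on the saucer nearest the menorah, then stepping down in size to the smallest at the far end. Stand each pot flat and centred in its saucer, keep the pots upright so that no soil spills, and leave the silver tin standing where it is.

Things in the scene. Friction and masses are not known exactly. Their poses are not given: they have to be found in the camera images.
- pot_largest: the largest of four loose terracotta herb pots, filled with soil, about 240 g. Round: rim 68 mm across with straight sides over the top 16 mm (the collar, to grip), tapering below it to a foot 46 mm across; 78 mm high to the rim. Low soft-looking leaves stay inside the rim and rise to at most 14 mm above it; they are no obstacle. Origin: centre of the foot, z up along the pot's axis
- pot_large: the second largest of four loose terracotta herb pots, filled with soil, about 170 g. Round: rim 60 mm across with straight sides over the top 16 mm (the collar, to grip), tapering below it to a foot 41 mm across; 66 mm high to the rim. Low soft-looking leaves stay inside the rim and rise to at most 14 mm above it; they are no obstacle. Origin: centre of the foot, z up along the pot's axis
- pot_small: the second smallest of four loose terracotta herb pots, filled with soil, about 110 g. Round: rim 52 mm across with straight sides over the top 16 mm (the collar, to grip), tapering below it to a foot 36 mm across; 54 mm high to the rim. Low soft-looking leaves stay inside the rim and rise to at most 14 mm above it; they are no obstacle. Origin: centre of the foot, z up along the pot's axis
- pot_smallest: the smallest of four loose terracotta herb pots, filled with soil, about 60 g. Round: rim 44 mm across with straight sides over the top 16 mm (the collar, to grip), tapering below it to a foot 30 mm across; 42 mm high to the rim. Low soft-looking leaves stay inside the rim and rise to at most 14 mm above it; they are no obstacle. Origin: centre of the foot, z up along the pot's axis
- saucer_a: one of four identical fixed round terracotta saucers in a straight row, 105 mm apart centre to centre, on a thin metal drip tray; which of the four names stands where in the row varies. 100 mm across, rim 12 mm high, flat inner floor 80 mm across lying 4 mm above the saucer's underside. Origin: centre of the underside (3 mm above the sill), z up
- saucer_b: one of four identical fixed round terracotta saucers in a straight row, 105 mm apart centre to centre, on a thin metal drip tray; which of the four names stands where in the row varies. 100 mm across, rim 12 mm high, flat inner floor 80 mm across lying 4 mm above the saucer's underside. Origin: centre of the underside (3 mm above the sill), z up
- saucer_c: one of four identical fixed round terracotta saucers in a straight row, 105 mm apart centre to centre, on a thin metal drip tray; which of the four names stands where in the row varies. 100 mm across, rim 12 mm high, flat inner floor 80 mm across lying 4 mm above the saucer's underside. Origin: centre of the underside (3 mm above the sill), z up
- saucer_d: one of four identical fixed round terracotta saucers in a straight row, 105 mm apart centre to centre, on a thin metal drip tray; which of the four names stands where in the row varies. 100 mm across, rim 12 mm high, flat inner floor 80 mm across lying 4 mm above the saucer's underside. Origin: centre of the underside (3 mm above the sill), z up
- menorah: fixed candle holder of steel and glass: bar-shaped base 60 mm by 230 mm, eight small glass cups with white candles in line and a ninth, higher, in the middle; cups' candles reach 107 mm, the middle one 155 mm high. It stands just beyond one end of the row of saucers, its length roughly along the row; which end varies (a planter of parsley, 240 mm long and about 165 mm high with its leaves, stands at the other). Origin: centre of the underside; its y axis runs along its length
- tin: small round silver aluminium tin with a lid, loose, standing among the pots, 41 mm across, 33 mm high, about 60 g; to be left alone. (Two plastic dreidels, blue and yellow, 24 mm thick and about 60 mm long, lie between the pots too, at least 25 mm clear of them.) Origin: centre of the underside
Mind the look-alikes: they are no part of the job. Leave any blue or red look-alike of the pot_small alone.

How it is judged (in metres and radians):
At the end, for the whole second after the job is handed in: Each of the four pots stands in a saucer of its own, flat on its floor (tilt under 5 degrees), within 15 mm of the saucer's centre, at rest and released; counted from the menorah outward the saucers hold the largest, the second largest, the second smallest and the smallest pot (((horizontal distance between pot_largest and saucer_a below 0.015 m and z of pot_largest in the frame of saucer_a between 0.0015 and 0.008 m) or (horizontal distance between pot_largest and saucer_b below 0.015 m and z of pot_largest in the frame of saucer_b between 0.0015 and 0.008 m) or (horizontal distance between pot_largest and saucer_c below 0.015 m and z of pot_largest in the frame of saucer_c between 0.0015 and 0.008 m) or (horizontal distance between pot_largest and saucer_d below 0.015 m and z of pot_largest in the frame of saucer_d between 0.0015 and 0.008 m)) and horizontal distance between pot_largest and menorah below 0.26 m and angle between each of pot_largest, pot_large, pot_small, pot_smallest's own z axis and vertical below 0.09 rad and linear speed of each of pot_largest, pot_large, pot_small, pot_smallest below 0.02 m/s and angular speed of each of pot_largest, pot_large, pot_small, pot_smallest below 0.2 rad/s and ((horizontal distance between pot_large and saucer_a below 0.015 m and z of pot_large in the frame of saucer_a between 0.0015 and 0.008 m) or (horizontal distance between pot_large and saucer_b below 0.015 m and z of pot_large in the frame of saucer_b between 0.0015 and 0.008 m) or (horizontal distance between pot_large and saucer_c below 0.015 m and z of pot_large in the frame of saucer_c between 0.0015 and 0.008 m) or (horizontal distance between pot_large and saucer_d below 0.015 m and z of pot_large in the frame of saucer_d between 0.0015 and 0.008 m)) and horizontal distance between pot_large and menorah between 0.26 and 0.363 m and ((horizontal distance between pot_small and saucer_a below 0.015 m and z of pot_small in the frame of saucer_a between 0.0015 and 0.008 m) or (horizontal distance between pot_small and saucer_b below 0.015 m and z of pot_small in the frame of saucer_b between 0.0015 and 0.008 m) or (horizontal distance between pot_small and saucer_c below 0.015 m and z of pot_small in the frame of saucer_c between 0.0015 and 0.008 m) or (horizontal distance between pot_small and saucer_d below 0.015 m and z of pot_small in the frame of saucer_d between 0.0015 and 0.008 m)) and horizontal distance between pot_small and menorah between 0.363 and 0.468 m and ((horizontal distance between pot_smallest and saucer_a below 0.015 m and z of pot_smallest in the frame of saucer_a between 0.0015 and 0.008 m) or (horizontal distance between pot_smallest and saucer_b below 0.015 m and z of pot_smallest in the frame of saucer_b between 0.0015 and 0.008 m) or (horizontal distance between pot_smallest and saucer_c below 0.015 m and z of pot_smallest in the frame of saucer_c between 0.0015 and 0.008 m) or (horizontal distance between pot_smallest and saucer_d below 0.015 m and z of pot_smallest in the frame of saucer_d between 0.0015 and 0.008 m)) and horizontal distance between pot_smallest and menorah above 0.468 m); the robot touches nothing.
It fails at once if a pot was tipped over (more than 35 degrees) (angle between any of pot_largest, pot_large, pot_small, pot_smallest's own z axis and vertical above 0.61 rad).
It fails at once if the tin was pushed more than 25 mm or knocked over (distance of tin from where it was at the start of the episode above 0.025 m or angle between tin's own z axis and vertical above 0.6 rad).
It also fails if it takes over 104 s, if anything falls off the work surface, if the arm or the gripper's body presses on something with over 40 N, if the wrist force passes 120 N, or if a joint passes its speed limit or range.

## Working session

There is one attempt and no reset: what is moved stays moved. The work goes in short steps, Python scripts to look and compute and a tool call to move; the robot and the scene stay as the last step left them, time stands still between calls to the robot, and variables do not carry over. Pictures are saved under pics/ and viewed, and the job is handed in when it is done.

Besides the shell and the picture viewer there is one more tool, called after "Emit:" in YAML: its name, and indented under it one key for each argument. carry_out: Moves the arm, as the interface text tells. Its arguments: {"type":"object","properties":{"targets":{"type":"array"},"squeeze":{"type":"number"}},"required":["targets"]}

```bash
mkdir -p pics; python3 - <<'E'
from rig import env,get_image
import cv2
for n in("scene","top","wrist"):
    d=get_image(n); cv2.imwrite(f"pics/{n}0.png",d["img"][:,:,::-1]); print(n,d["fx"],d["cx"],d["cy"],d["rvec"],d["tvec"])
o=env.observe(); print(o["time_s"],o["position"],o["tool_rot"],o["grip_width"],o["ft_force"],env.tip_reach)
E
```

```text
scene 531.7716867178806 331.84341902943794 237.50930083972628 [ 1.94702421  1.73072158 -0.55250209] [-0.04492215 -0.42461217  1.46574516]
top 470.0522040412446 320.70754264105346 237.88251976832152 [ 2.15672642 -2.14103906  0.16209447] [-0.03911406  0.56069279  1.03102761]
wrist 388.69751164851067 316.9401408441897 244.80767444222573 [-2.456588   -1.56756635 -0.20263775] [-0.54755337 -0.03324842  0.37910115]
0.15 [0.23104704 0.4989039  0.25286262] [[ 9.07399520e-01 -6.66962632e-04  4.20268565e-01]
 [-4.20269017e-01 -8.33922870e-04  9.07399172e-01]
 [-2.54729772e-04 -9.99999430e-01 -1.03700494e-03]] 0.08556536040175826 [-0.46739844  0.97891965  0.06434902] 0.022
```

View pics/top0.png

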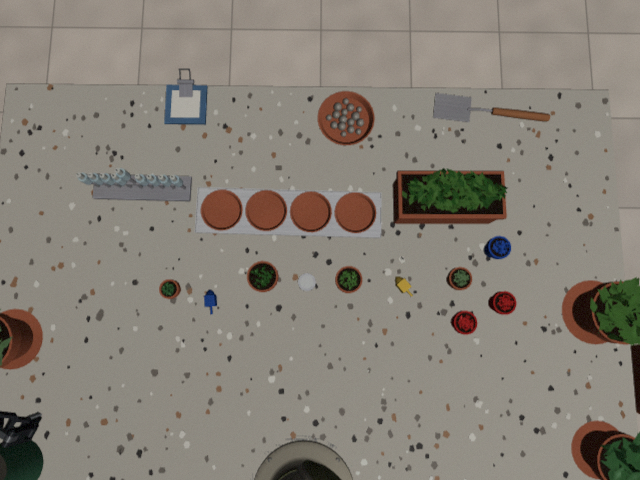

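View pics/scene0.png

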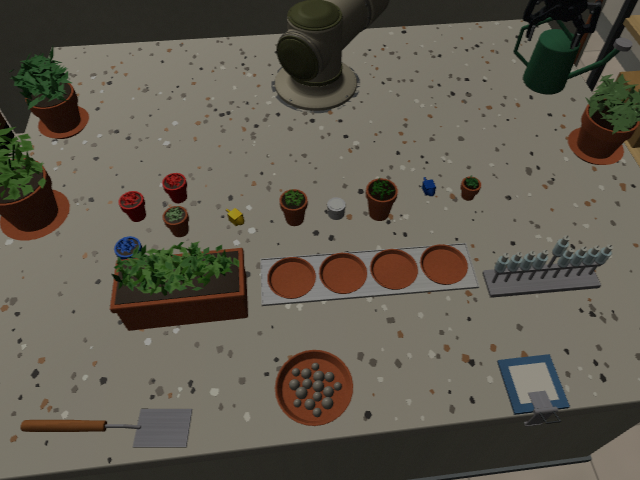

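View pics/wrist0.png

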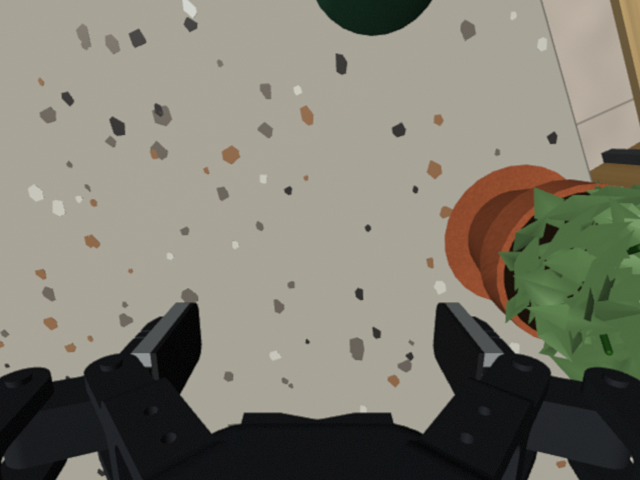

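The menorah is on the left in the top view, at about (140,187), and the saucers sit at (221,210), (266,210), (310,211) and (355,212). The pots are at:
- largest (263,276)
- large (348,279)
- small (459,278), with red and blue look-alikes near it
- smallest (170,288)

The tin is at (307,282). Next I'll measure positions precisely.

```bash
cat > h.py <<'E'
import numpy as np,cv2
from rig import env,get_image
def ray(d,u,v,z):
    R,_=cv2.Rodrigues(np.array(d["rvec"],float)); t=np.array(d["tvec"],float)
    p=R.T@np.array([(u-d["cx"])/d["fx"],(v-d["cy"])/d["fy"],1]); c=-R.T@t
    s=(z-c[2])/p[2]; return c+s*p
def proj(d,P):
    K=np.array([[d["fx"],0,d["cx"]],[0,d["fy"],d["cy"]],[0,0,1.]])
    return cv2.projectPoints(np.array(P,float).reshape(-1,1,3),np.array(d["rvec"],float),np.array(d["tvec"],float),K,None)[0][:,0]
def circ(x,y,z,r,n=72):
    a=np.linspace(0,2*np.pi,n,endpoint=False); return np.c_[x+r*np.cos(a),y+r*np.sin(a),np.full(n,z)]
E
python3 - <<'E'
from h import *
from scipy.optimize import minimize
top=get_image("top"); sc=get_image("scene")
pots=dict(largest=(263,276,.078,.034),large=(348,279,.066,.030),small=(459,278,.054,.026),smallest=(170,288,.042,.022))
sau={f"s{i}":(u,211,.015,.05) for i,u in enumerate((221,266,310,355))}
def grad_fit(d,x0,z,r):
    hs=cv2.cvtColor(d["img"],cv2.COLOR_RGB2LAB)[:,:,1].astype(np.float32)  # redness
    def f(p):
        s=0
        for ro,sg in ((r+.0025,-1),(r-.0015,1)):
            q=proj(d,circ(p[0],p[1],z,ro)).astype(np.float32)
            s+=sg*cv2.remap(hs,q[:,0],q[:,1],cv2.INTER_LINEAR).mean()
        return -s
    best=min(((f((x0[0]+a,x0[1]+b)),a,b) for a in np.arange(-.012,.0121,.002) for b in np.arange(-.012,.0121,.002)))
    m=minimize(f,(x0[0]+best[1],x0[1]+best[2]),method="Nelder-Mead",options=dict(initial_simplex=[(x0[0]+best[1]+i,x0[1]+best[2]+j) for i,j in((0,0),(.001,0),(0,.001))]))
    return m.x,m.fun
vis={"t":cv2.resize(top["img"],None,fx=2,fy=2)[:,:,::-1].copy(),"s":cv2.resize(sc["img"],None,fx=2,fy=2)[:,:,::-1].copy()}
for n,(u,v,z,r) in {**pots,**sau}.items():
    x0=ray(top,u,v,z)[:2]; a=grad_fit(top,x0,z,r); b=grad_fit(sc,a[0],z,r)
    print(n,x0.round(4),a[0].round(4),round(a[1],1),b[0].round(4),round(b[1],1))
    cv2.polylines(vis["t"],[(proj(top,circ(*a[0],z,r))*2).astype(int)],1,(255,255,0),1)
    cv2.polylines(vis["s"],[(proj(sc,circ(*b[0],z,r))*2).astype(int)],1,(255,255,0),1)
print("menorah",ray(top,140,188,.0),"tin",ray(top,307,282,.033))
for n,(u,v) in dict(blue=(210,300),yellow=(403,286),redA=(464,322),redB=(504,301),bluepot=(498,246)).items(): print(n,ray(top,u,v,.03).round(3))
cv2.imwrite("pics/fitt.png",vis["t"][330:680,180:980]); cv2.imwrite("pics/fits.png",vis["s"][300:640,240:1040])
E
```

```text
largest [0.4709 0.09  ] [0.4707 0.092 ] -15.7 [0.4705 0.0932] -13.1
large [ 0.4664 -0.0955] [ 0.4662 -0.0965] -15.1 [ 0.4661 -0.0958] -12.5
small [ 0.4711 -0.3437] [ 0.4708 -0.346 ] -15.0 [ 0.4713 -0.346 ] -13.5
smallest [0.4448 0.3015] [0.4431 0.3038] -14.6 [0.4427 0.3065] -10.4
s0 [0.6268 0.1998] [0.63   0.1997] -11.0 [0.63   0.2004] -14.5
s1 [0.6277 0.094 ] [0.6297 0.0947] -11.4 [0.6298 0.0953] -14.6
s2 [ 0.6285 -0.0095] [ 0.6273 -0.0108] -11.2 [ 0.6275 -0.0097] -14.1
s3 [ 0.6294 -0.1155] [ 0.6262 -0.1155] -10.8 [ 0.6266 -0.115 ] -14.1
menorah [0.68448803 0.39913656 0.        ] tin [ 0.46085445 -0.00469788  0.033     ]
blue [0.419 0.214 0.03 ]
yellow [ 0.454 -0.223  0.03 ]
redA [ 0.374 -0.359  0.03 ]
redB [ 0.421 -0.451  0.03 ]
bluepot [ 0.547 -0.444  0.03 ]
```

```bash
ls .
```

```text
h.py
pics
```

View pics/fitt.png

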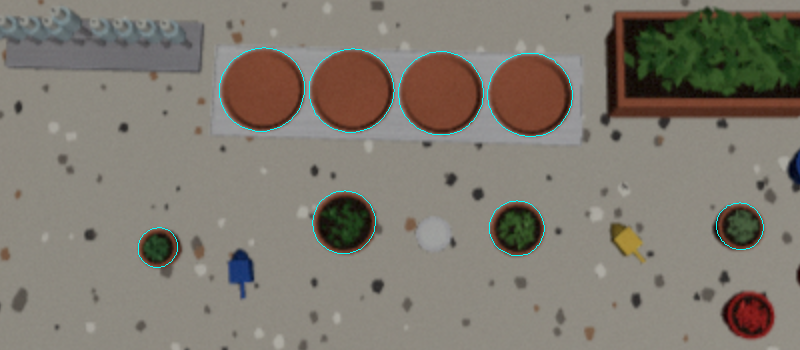

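View pics/fits.png

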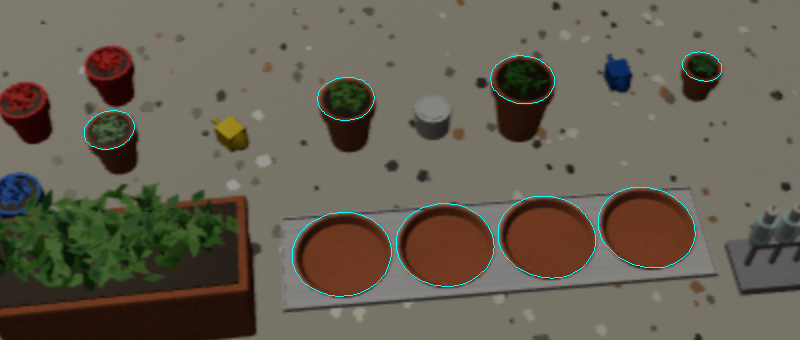

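```bash
python3 - <<'E'
from h import *
d=get_image("wrist");o=env.observe();R=np.array(o["tool_rot"]);p=np.array(o["position"])
im=cv2.resize(d["img"],None,fx=1.25,fy=1.25)[:,:,::-1].copy()
for k,c in((-.01,(0,0,255)),(.003,(0,255,255)),(.009,(0,255,0)),(.022,(255,0,255))):
  for s in(-1,1):
    q=proj(d,[p+R@np.array([x,k,s*.0428]) for x in(-.011,.011)]); print(k,s,q.round(0).tolist())
    q=(q*1.25).astype(int); cv2.line(im,tuple(map(int,q[0])),tuple(map(int,q[1])),c,2)
cv2.imwrite("pics/w1.png",im)
E
```

```text
-0.01 -1 [[185.0, 320.0], [191.0, 382.0]]
-0.01 1 [[460.0, 320.0], [454.0, 382.0]]
0.003 -1 [[197.0, 303.0], [202.0, 360.0]]
0.003 1 [[447.0, 303.0], [441.0, 360.0]]
0.009 -1 [[202.0, 296.0], [207.0, 351.0]]
0.009 1 [[441.0, 296.0], [436.0, 351.0]]
0.022 -1 [[212.0, 284.0], [216.0, 335.0]]
0.022 1 [[431.0, 283.0], [427.0, 334.0]]
```

View pics/w1.png

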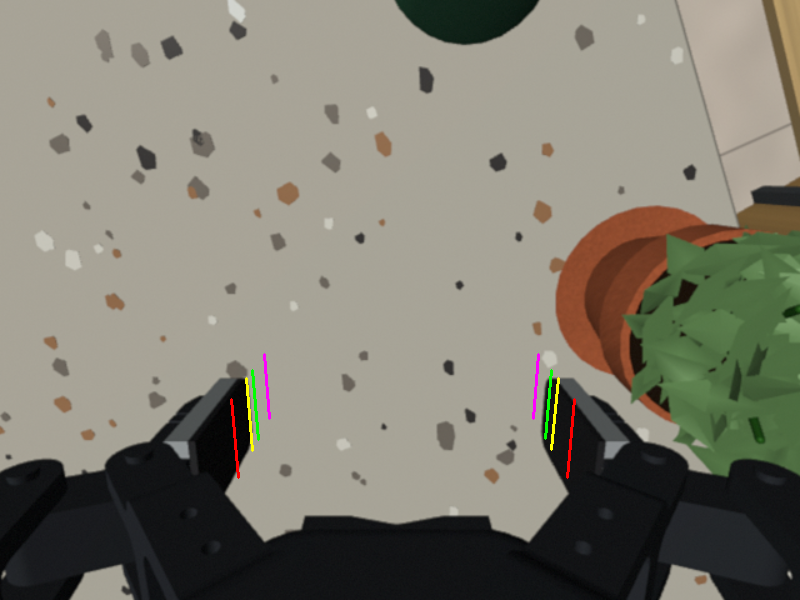

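```bash
python3 - <<'E'
from h import *
d=get_image("wrist");o=env.observe();R=np.array(o["tool_rot"]);p=np.array(o["position"])
c=-cv2.Rodrigues(np.array(d["rvec"]))[0].T@np.array(d["tvec"])
print("cam in tool",R.T@(c-p)); t=get_image("top"); print(ray(t,396,222,0),ray(t,400,180,.16), ray(t,190,175,.0),ray(t,190,200,.0), o["time_s"])
E
```

```text
cam in tool [-0.06473612 -0.12087354 -0.00151527]
[ 0.60653735 -0.21432327  0.        ] [ 0.66552566 -0.19715564  0.16      ] [0.7176565  0.28090302 0.        ] [0.65604991 0.27801283 0.        ] 0.35
```

Emit:
carry_out:
  targets:
    - [[0, 212, -194, -130, 0, 0, -95], [0, 212, -194, -130, 0, 0, -95], [0, 212, -194, -130, 0, 0, -95], [0, 212, -194, -130, 0, 0, -95], [0, 212, -194, -130, 0, 0, -95], [0, 212, -194, -130, 0, 0, -95], [0, 212, -194, -130, 0, 0, -95], [0, 212, -194, -130, 0, 0, -95], [0, 212, -194, -130, 0, 0, -95], [0, 212, -194, -130, 0, 0, -95], [0, 212, -194, -130, 0, 0, -95], [0, 212, -194, -130, 0, 0, -95], [0, 212, -194, -130, 0, 0, -95], [0, 212, -194, -130, 0, 0, -95], [0, 212, -194, -130, 0, 0, -95], [0, 212, -194, -130, 0, 0, -95], [0, 212, -194, -130, 0, 0, -95]]

```text
time_s: 1.82
position: [0.4432, 0.305, 0.1234]
tool_rot: [[-0.497, 0.0, 0.868], [-0.868, 0.0, -0.497], [-0.0, -1.0, 0.0]]
ft_force: [0.1, 0.1, -0.5]
grip_width: 0.0856
```

Emit:
carry_out:
  targets:
    - [[0, 0, 0, -40, 0, 0, 0], [0, 0, 0, -70, 0, 0, 0], [0, 0, 0, -91, 0, 0, 0], [0, 0, 0, -91, 0, 0, 0], [0.3, 0, 0, -91, 0, 0, 0], [1, 0, 0, -91, 0, 0, 0], [1, 0, 0, -91, 0, 0, 0], [1, 0, 0, -91, 0, 0, 0], [1, 0, 0, -91, 0, 0, 0], [1, 0, 0, -91, 0, 0, 0], [1, 0, 0, -91, 0, 0, 0], [1, 0, 0, -91, 0, 0, 0], [1, 0, 0, -91, 0, 0, 0]]
  squeeze: 40

```text
time_s: 2.9
position: [0.4438, 0.3054, 0.0341]
tool_rot: [[-0.498, 0.003, 0.867], [-0.867, 0.001, -0.498], [-0.002, -1.0, 0.002]]
ft_force: [-1.5, 1.0, 5.5]
grip_width: 0.0428
```

```bash
python3 - <<'E'
from h import *
d=get_image("wrist");cv2.imwrite("pics/w2.png",d["img"][:,:,::-1])
E
```

```text
(no output)
```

View pics/w2.png

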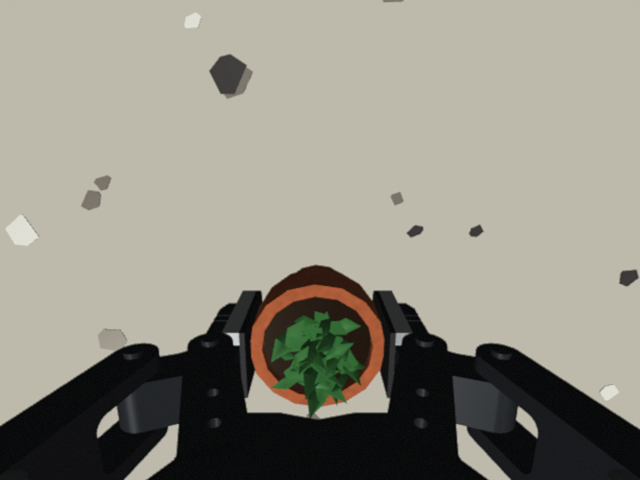

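Emit:
carry_out:
  targets:
    - [[1, 0, 0, 12, 0, 0, 0], [1, 0, 0, 40, 0, 0, 0], [1, 0, 0, 75, 0, 0, 0], [1, 5, -12, 105, 0, 0, 0], [1, 17, -40, 120, 0, 0, 0], [1, 32, -73, 120, 0, 0, 0], [1, 47, -108, 120, 0, 0, 0], [1, 62, -142, 120, 0, 0, 0], [1, 77, -176, 120, 0, 0, 0], [1, 92, -211, 120, 0, 0, 0], [1, 107, -245, 120, 0, 0, 0], [1, 122, -280, 120, 0, 0, 0], [1, 137, -314, 120, 0, 0, 0], [1, 152, -348, 120, 0, 0, 0], [1, 166, -380, 115, 0, 0, 0], [1, 178, -408, 100, 0, 0, 0], [1, 183.5, -420, 80, 0, 0, 0], [1, 183.5, -420, 55, 0, 0, 0], [1, 183.5, -420, 40, 0, 0, 0], [1, 183.5, -420, 40, 0, 0, 0]]

```text
time_s: 4.62
position: [0.6252, -0.1148, 0.0698]
tool_rot: [[-0.498, -0.005, 0.867], [-0.867, 0.002, -0.498], [0.001, -1.0, -0.005]]
ft_force: [-0.7, 1.0, -1.7]
grip_width: 0.0429
```

```bash
python3 - <<'E'
from h import *
for n in("scene","wrist"):
  d=get_image(n);im=d["img"][:,:,::-1]
  if n=="scene": im=cv2.resize(im[180:330,180:520],None,fx=2.2,fy=2.2)
  cv2.imwrite(f"pics/{n}3.png",im)
E
```

```text
(no output)
```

View pics/scene3.png

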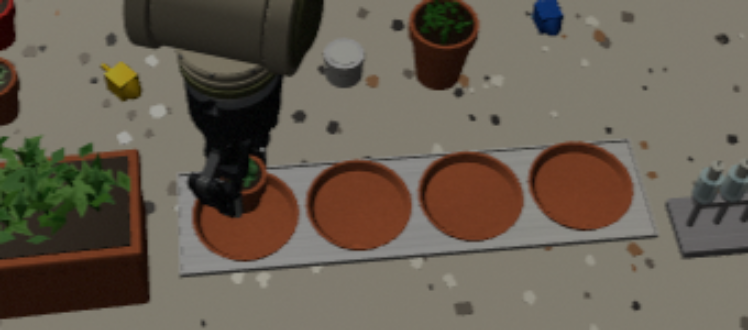

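View pics/wrist3.png

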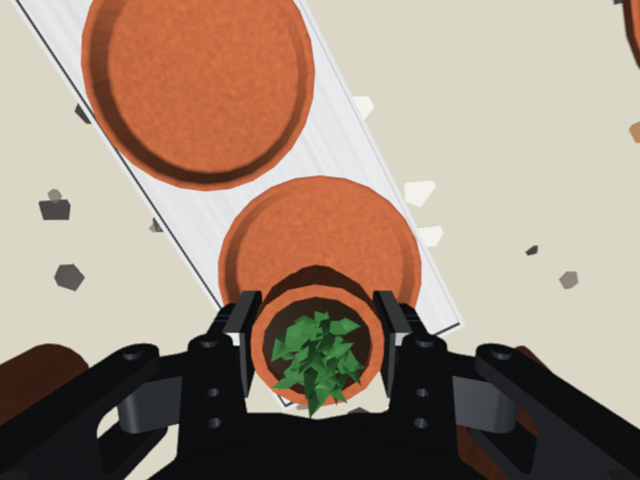

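Emit:
carry_out:
  targets:
    - [[1, 0, 0, -15, 0, 0, 0], [1, 0, 0, -25, 0, 0, 0], [1, 0, 0, -29, 0, 0, 0], [1, 0, 0, -30, 0, 0, 0], [1, 0, 0, -30, 0, 0, 0], [1, 0, 0, -30, 0, 0, 0]]

```text
time_s: 5.22
position: [0.627, -0.115, 0.0431]
tool_rot: [[-0.498, 0.001, 0.867], [-0.867, -0.0, -0.498], [-0.0, -1.0, 0.001]]
ft_force: [0.3, -0.2, -0.3]
grip_width: 0.0429
```

Emit:
carry_out:
  targets:
    - [[1, 0, 0, -2, 0, 0, 0], [1, 0, 0, -2, 0, 0, 0], [1, 0, 0, -2, 0, 0, 0], [0, 0, 0, -2, 0, 0, 0], [0, 0, 0, -2, 0, 0, 0], [0, 0, 0, -2, 0, 0, 0], [0, 0, 0, -2, 0, 0, 0], [0, 0, 0, -2, 0, 0, 0], [0, 0, 0, -2, 0, 0, 0], [0, 0, 0, -2, 0, 0, 0]]

```text
time_s: 6.05
position: [0.6266, -0.115, 0.0403]
tool_rot: [[-0.498, -0.0, 0.867], [-0.867, 0.0, -0.498], [0.0, -1.0, -0.0]]
ft_force: [0.4, -0.6, -0.0]
grip_width: 0.0854
```

Emit:
carry_out:
  targets:
    - [[0, 0, 0, 20, 0, 0, 0], [0, 0, 0, 50, 0, 0, 0], [0, 0, 0, 85, 0, 0, 0], [0, -30, -10, 95, 0, 0, 0], [0, -65, -22, 95, 0, 0, 0], [0, -100, -35, 95, 0, 0, 0], [0, -120, -70, 95, 0, 0, 0], [0, -135, -105, 95, 0, 0, 0], [0, -145, -140, 95, 0, 0, 0], [0, -152, -178, 95, 0, 0, 0], [0, -155.5, -210, 90, 0, 0, 0], [0, -155.5, -231, 75, 0, 0, 0], [0, -155.5, -231, 55, 0, 0, 0], [0, -155.5, -231, 55, 0, 0, 0], [0, -155.5, -231, 55, 0, 0, 0]]

```text
time_s: 7.3
position: [0.4708, -0.3455, 0.0948]
tool_rot: [[-0.498, -0.002, 0.867], [-0.867, 0.002, -0.498], [-0.001, -1.0, -0.002]]
ft_force: [0.2, -0.6, 0.4]
grip_width: 0.0858
```

```bash
python3 - <<'E'
from h import *
for n in("scene","wrist"):
  d=get_image(n);im=d["img"][:,:,::-1]
  if n=="scene": im=cv2.resize(im[180:330,80:420],None,fx=2.2,fy=2.2)
  cv2.imwrite(f"pics/{n}4.png",im)
  if n=="wrist":
   p=env.observe()["position"]; print(p); print(proj(d,[[*p[:2],.054],[.471,-.346,.054]]))
E
```

```text
[ 0.47161422 -0.34554385  0.09639229]
[[316.59016849 287.88171885]
 [315.90865997 289.35164323]]
```

View pics/scene4.png

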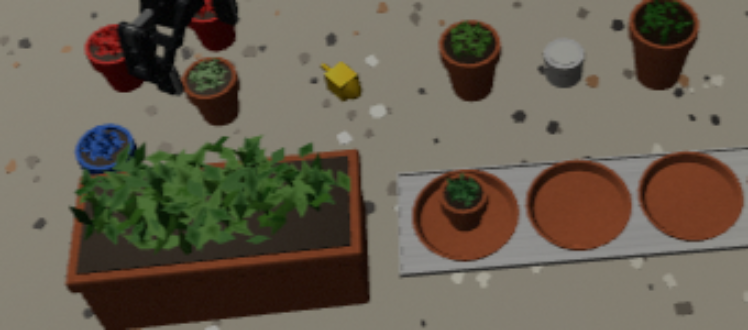

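View pics/wrist4.png

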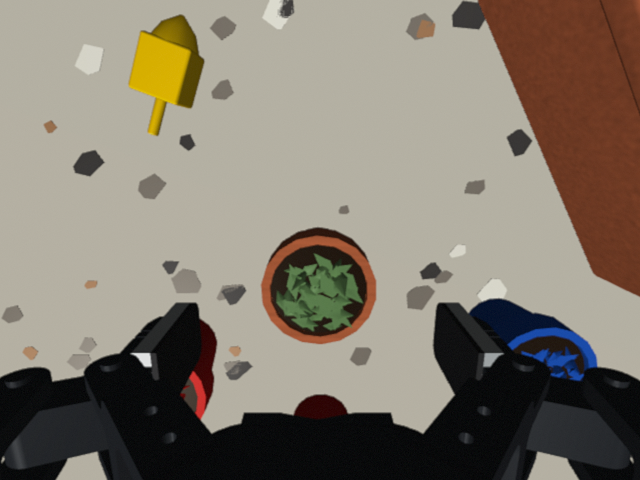

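Emit:
carry_out:
  targets:
    - [[0, 0, 0, -20, 0, 0, 0], [0, 0, 0, -42, 0, 0, 0], [0, 0, 0, -52, 0, 0, 0], [0, 0, 0, -52, 0, 0, 0], [0.3, 0, 0, -52, 0, 0, 0], [1, 0, 0, -52, 0, 0, 0], [1, 0, 0, -52, 0, 0, 0], [1, 0, 0, -52, 0, 0, 0], [1, 0, 0, -52, 0, 0, 0], [1, 0, 0, -52, 0, 0, 0], [1, 0, 0, -52, 0, 0, 0], [1, 0, 0, -52, 0, 0, 0]]
  squeeze: 45

```text
time_s: 8.4
position: [0.4716, -0.3463, 0.045]
tool_rot: [[-0.498, 0.002, 0.867], [-0.867, -0.002, -0.498], [0.001, -1.0, 0.002]]
ft_force: [0.1, 0.6, 6.0]
grip_width: 0.0508
```

Emit:
carry_out:
  targets:
    - [[1, 0, 0, 12, 0, 0, 0], [1, 0, 0, 40, 0, 0, 0], [1, 0, 0, 75, 0, 0, 0], [1, 0, 15, 100, 0, 0, 0], [1, 3, 45, 108, 0, 0, 0], [1, 8, 80, 108, 0, 0, 0], [1, 20, 113, 108, 0, 0, 0], [1, 35, 145, 108, 0, 0, 0], [1, 52, 175, 108, 0, 0, 0], [1, 70, 205, 108, 0, 0, 0], [1, 90, 235, 108, 0, 0, 0], [1, 110, 265, 108, 0, 0, 0], [1, 130, 295, 105, 0, 0, 0], [1, 148, 322, 90, 0, 0, 0], [1, 156.5, 336, 65, 0, 0, 0], [1, 156.5, 336, 40, 0, 0, 0], [1, 156.5, 336, 20, 0, 0, 0], [1, 156.5, 336, 14, 0, 0, 0], [1, 156.5, 336, 12, 0, 0, 0], [1, 156.5, 336, 12, 0, 0, 0]]

```text
time_s: 10.07
position: [0.628, -0.0103, 0.0562]
tool_rot: [[-0.498, 0.001, 0.867], [-0.867, -0.0, -0.498], [-0.0, -1.0, 0.001]]
ft_force: [-0.2, 0.1, -1.4]
grip_width: 0.0507
```

Emit:
carry_out:
  targets:
    - [[1, 0, 0, 0, 0, 0, 0], [1, 0, 0, 0, 0, 0, 0]]

```text
time_s: 10.23
position: [0.6283, -0.0103, 0.0569]
tool_rot: [[-0.498, 0.003, 0.867], [-0.867, -0.0, -0.498], [-0.001, -1.0, 0.002]]
ft_force: [0.4, 0.5, -0.2]
grip_width: 0.0507
```

```bash
python3 - <<'E'
from h import *
d=get_image("wrist");cv2.imwrite("pics/w5.png",d["img"][:,:,::-1])
E
```

```text
(no output)
```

View pics/w5.png

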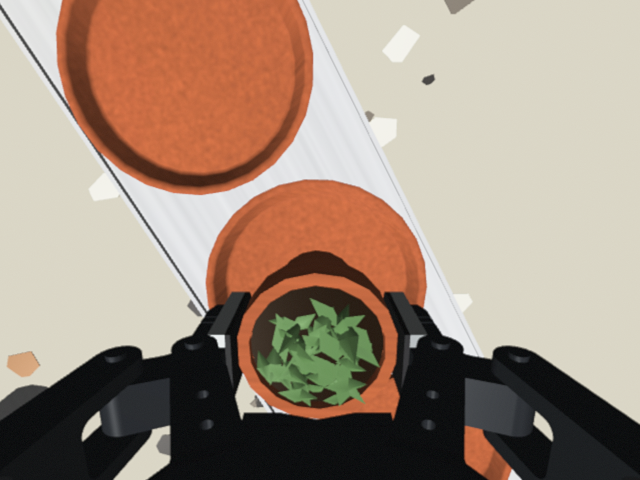

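Emit:
carry_out:
  targets:
    - [[1, 0, 0, -2, 0, 0, 0], [1, 0, 0, -4, 0, 0, 0], [1, 0, 0, -4, 0, 0, 0], [1, 0, 0, -4, 0, 0, 0]]

```text
time_s: 10.62
position: [0.6279, -0.01, 0.052]
tool_rot: [[-0.498, 0.001, 0.867], [-0.867, -0.0, -0.498], [-0.0, -1.0, 0.001]]
ft_force: [-0.9, 0.9, 5.4]
grip_width: 0.0507
```

Emit:
carry_out:
  targets:
    - [[0, 0, 0, 0, 0, 0, 0], [0, 0, 0, 0, 0, 0, 0], [0, 0, 0, 0, 0, 0, 0], [0, 0, 0, 0, 0, 0, 0], [0, 0, 0, 0, 0, 0, 0], [0, 0, 0, 0, 0, 0, 0], [0, 0, 0, 20, 0, 0, 0], [0, 0, 0, 50, 0, 0, 0], [0, 0, 0, 80, 0, 0, 0], [0, -35, -19, 85, 0, 0, 0], [0, -70, -38, 85, 0, 0, 0], [0, -105, -57, 85, 0, 0, 0], [0, -140, -75, 85, 0, 0, 0], [0, -161.5, -86, 75, 0, 0, 0], [0, -161.5, -86, 60, 0, 0, 0], [0, -161.5, -86, 60, 0, 0, 0], [0, -161.5, -86, 60, 0, 0, 0]]

```text
time_s: 12.03
position: [0.4663, -0.096, 0.1114]
tool_rot: [[-0.498, -0.0, 0.867], [-0.867, 0.0, -0.498], [-0.0, -1.0, -0.001]]
ft_force: [0.7, -0.2, 0.6]
grip_width: 0.0853
```

```bash
python3 - <<'E'
from h import *
for n in("scene","wrist"):
  d=get_image(n);im=d["img"][:,:,::-1]
  if n=="scene": im=cv2.resize(im[160:310,200:540],None,fx=2.2,fy=2.2)
  cv2.imwrite(f"pics/{n}6.png",im)
  if n=="wrist":
   p=env.observe()["position"]; print(p); print(proj(d,[[*p[:2],.066],[.4661,-.0962,.066]]))
E
```

```text
[ 0.46704321 -0.09589935  0.11189478]
[[316.29701737 284.67168279]
 [314.83689958 286.17445827]]
```

View pics/scene6.png

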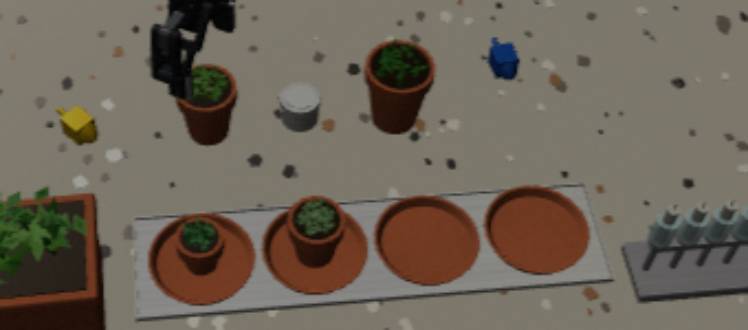

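View pics/wrist6.png

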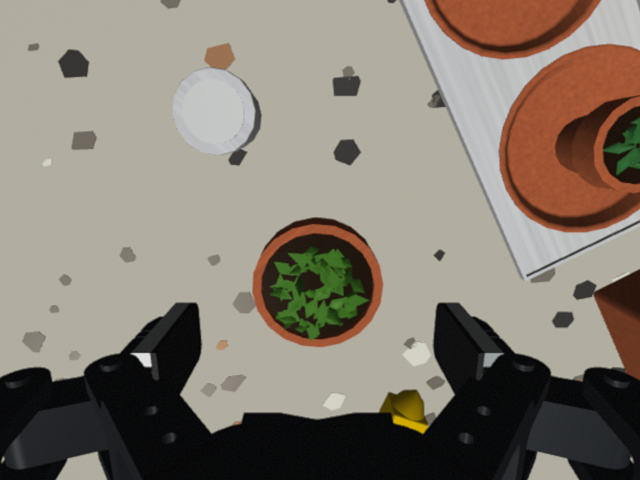

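Emit:
carry_out:
  targets:
    - [[0, 0, 0, -20, 0, 0, 0], [0, 0, 0, -45, 0, 0, 0], [0, 0, 0, -58, 0, 0, 0], [0, 0, 0, -58, 0, 0, 0], [0.2, 0, 0, -58, 0, 0, 0], [1, 0, 0, -58, 0, 0, 0], [1, 0, 0, -58, 0, 0, 0], [1, 0, 0, -58, 0, 0, 0], [1, 0, 0, -58, 0, 0, 0], [1, 0, 0, -58, 0, 0, 0], [1, 0, 0, -58, 0, 0, 0], [1, 0, 0, -58, 0, 0, 0]]
  squeeze: 50

```text
time_s: 13.13
position: [0.4669, -0.0961, 0.0548]
tool_rot: [[-0.498, 0.003, 0.867], [-0.867, -0.001, -0.498], [-0.0, -1.0, 0.003]]
ft_force: [-0.6, 2.6, 6.8]
grip_width: 0.0586
```

Emit:
carry_out:
  targets:
    - [[1, 0, 0, 12, 0, 0, 0], [1, 0, 0, 40, 0, 0, 0], [1, 0, 0, 75, 0, 0, 0], [1, 5, 6, 100, 0, 0, 0], [1, 20, 23, 105, 0, 0, 0], [1, 42, 49, 105, 0, 0, 0], [1, 64, 75, 105, 0, 0, 0], [1, 86, 100, 105, 0, 0, 0], [1, 108, 126, 105, 0, 0, 0], [1, 130, 152, 105, 0, 0, 0], [1, 150, 175, 95, 0, 0, 0], [1, 163.5, 191, 75, 0, 0, 0], [1, 163.5, 191, 50, 0, 0, 0], [1, 163.5, 191, 25, 0, 0, 0], [1, 163.5, 191, 15, 0, 0, 0], [1, 163.5, 191, 12, 0, 0, 0], [1, 163.5, 191, 12, 0, 0, 0], [1, 163.5, 191, 12, 0, 0, 0], [1, 163.5, 191, 12, 0, 0, 0]]

```text
time_s: 14.72
position: [0.6304, 0.0948, 0.0672]
tool_rot: [[-0.498, 0.003, 0.867], [-0.867, -0.0, -0.498], [-0.001, -1.0, 0.003]]
ft_force: [0.0, 0.3, -2.4]
grip_width: 0.0583
```

Lower about 5 mm, checking contact and the wrist view before release.

Emit:
carry_out:
  targets:
    - [[1, 0, 0, -2, 0, 0, 0], [1, 0, 0, -5, 0, 0, 0], [1, 0, 0, -5, 0, 0, 0], [1, 0, 0, -5, 0, 0, 0]]

```text
time_s: 15.05
position: [0.6302, 0.095, 0.0618]
tool_rot: [[-0.498, 0.002, 0.867], [-0.867, -0.0, -0.498], [-0.001, -1.0, 0.002]]
ft_force: [-2.0, -0.0, 6.4]
grip_width: 0.0586
```

```bash
python3 - <<'E'
from h import *
d=get_image("wrist");cv2.imwrite("pics/w7.png",d["img"][:,:,::-1])
E
```

```text
(no output)
```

View pics/w7.png

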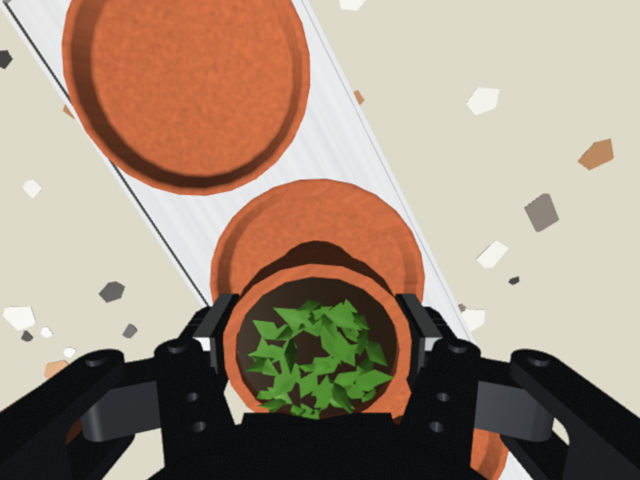

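Emit:
carry_out:
  targets:
    - [[0, 0, 0, 0, 0, 0, 0], [0, 0, 0, 0, 0, 0, 0], [0, 0, 0, 0, 0, 0, 0], [0, 0, 0, 0, 0, 0, 0], [0, 0, 0, 0, 0, 0, 0], [0, 0, 0, 0, 0, 0, 0], [0, 0, 0, 20, 0, 0, 0], [0, 0, 0, 50, 0, 0, 0], [0, 0, 0, 75, 0, 0, 0], [0, -35, 0, 80, 0, 0, 0], [0, -70, -1, 80, 0, 0, 0], [0, -105, -1, 80, 0, 0, 0], [0, -140, -2, 75, 0, 0, 0], [0, -159, -2, 65, 0, 0, 0], [0, -159, -2, 60, 0, 0, 0], [0, -159, -2, 60, 0, 0, 0], [0, -159, -2, 60, 0, 0, 0]]

```text
time_s: 16.52
position: [0.4717, 0.0929, 0.1205]
tool_rot: [[-0.498, 0.001, 0.867], [-0.867, -0.0, -0.498], [-0.0, -1.0, 0.001]]
ft_force: [0.2, -0.4, 0.2]
grip_width: 0.0853
```

```bash
python3 - <<'E'
from h import *
for n in("scene","wrist"):
  d=get_image(n);im=d["img"][:,:,::-1]
  if n=="scene": im=cv2.resize(im[160:310,200:540],None,fx=2.2,fy=2.2)
  cv2.imwrite(f"pics/{n}8.png",im)
  if n=="wrist":
   p=env.observe()["position"]; print(p); print(proj(d,[[*p[:2],.078],[.4706,.0926,.078]]))
E
```

```text
[0.47192242 0.09294416 0.12059961]
[[315.8499904  287.55321808]
 [313.68428975 289.55284716]]
```

View pics/scene8.png

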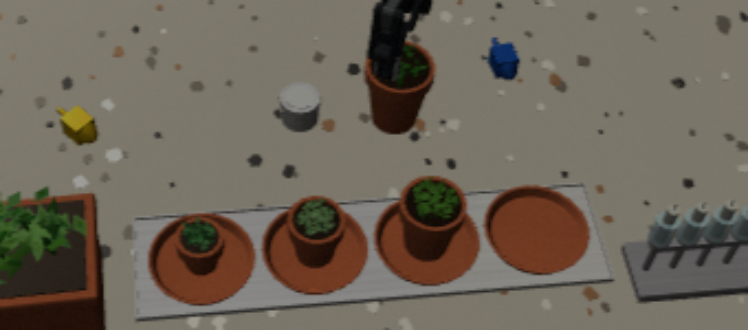

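View pics/wrist8.png

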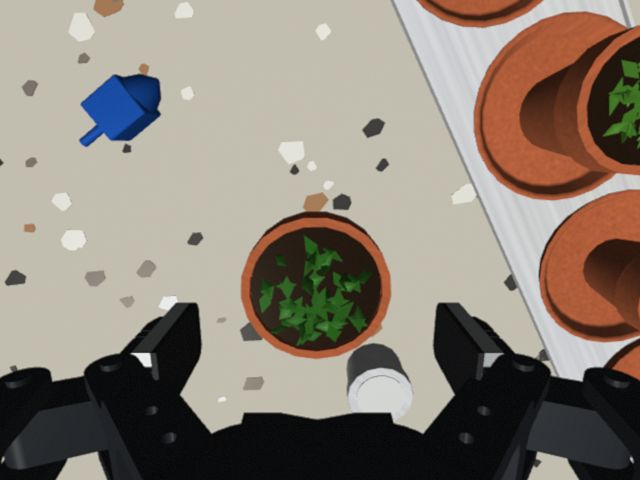

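Emit:
carry_out:
  targets:
    - [[0, 0, 0, -20, 0, 0, 0], [0, 0, 0, -45, 0, 0, 0], [0, 0, 0, -57, 0, 0, 0], [0, 0, 0, -57, 0, 0, 0], [0.1, 0, 0, -57, 0, 0, 0], [1, 0, 0, -57, 0, 0, 0], [1, 0, 0, -57, 0, 0, 0], [1, 0, 0, -57, 0, 0, 0], [1, 0, 0, -57, 0, 0, 0], [1, 0, 0, -57, 0, 0, 0], [1, 0, 0, -57, 0, 0, 0]]
  squeeze: 55

```text
time_s: 17.53
position: [0.4715, 0.0931, 0.0645]
tool_rot: [[-0.498, 0.003, 0.867], [-0.867, -0.0, -0.498], [-0.001, -1.0, 0.003]]
ft_force: [-0.2, 1.1, 6.9]
grip_width: 0.0663
```

Emit:
carry_out:
  targets:
    - [[1, 0, 0, 12, 0, 0, 0], [1, 0, 0, 40, 0, 0, 0], [1, 0, 0, 75, 0, 0, 0], [1, 3, 10, 100, 0, 0, 0], [1, 10, 35, 105, 0, 0, 0], [1, 25, 60, 105, 0, 0, 0], [1, 50, 80, 105, 0, 0, 0], [1, 80, 95, 105, 0, 0, 0], [1, 110, 104, 105, 0, 0, 0], [1, 140, 107, 95, 0, 0, 0], [1, 159.5, 107, 75, 0, 0, 0], [1, 159.5, 107, 50, 0, 0, 0], [1, 159.5, 107, 25, 0, 0, 0], [1, 159.5, 107, 15, 0, 0, 0], [1, 159.5, 107, 12, 0, 0, 0], [1, 159.5, 107, 12, 0, 0, 0], [1, 159.5, 107, 12, 0, 0, 0], [1, 159.5, 107, 12, 0, 0, 0]]

```text
time_s: 19.03
position: [0.6308, 0.2002, 0.0772]
tool_rot: [[-0.498, 0.003, 0.867], [-0.867, 0.0, -0.498], [-0.002, -1.0, 0.002]]
ft_force: [0.1, 0.3, -1.7]
grip_width: 0.0664
```

Emit:
carry_out:
  targets:
    - [[1, 0, 0, -2, 0, 0, 0], [1, 0, 0, -5, 0, 0, 0], [1, 0, 0, -5, 0, 0, 0], [1, 0, 0, -5, 0, 0, 0]]

```text
time_s: 19.37
position: [0.6306, 0.2002, 0.0715]
tool_rot: [[-0.498, 0.002, 0.867], [-0.867, 0.0, -0.498], [-0.001, -1.0, 0.002]]
ft_force: [-1.9, -0.6, 5.3]
grip_width: 0.0666
```

```bash
python3 - <<'E'
from h import *
d=get_image("wrist");cv2.imwrite("pics/w9.png",d["img"][:,:,::-1])
E
```

```text
(no output)
```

View pics/w9.png

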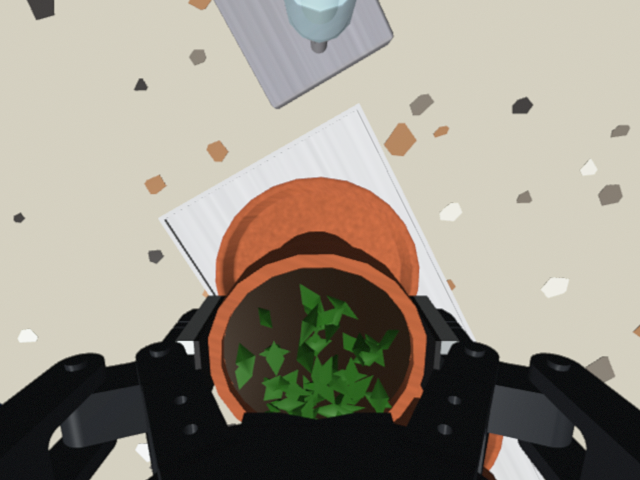

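In contact and centred. Release and retreat.

Emit:
carry_out:
  targets:
    - [[0, 0, 0, 0, 0, 0, 0], [0, 0, 0, 0, 0, 0, 0], [0, 0, 0, 0, 0, 0, 0], [0, 0, 0, 0, 0, 0, 0], [0, 0, 0, 0, 0, 0, 0], [0, 0, 0, 0, 0, 0, 0], [0, 0, 0, 20, 0, 0, 0], [0, 0, 0, 50, 0, 0, 0], [0, 0, 0, 85, 0, 0, 0], [0, 0, 0, 120, 0, 0, 0], [0, -40, 0, 150, 0, 0, 0], [0, -80, 0, 150, 0, 0, 0], [0, -120, 20, 150, 0, 0, 0], [0, -160, 60, 150, 0, 0, 0], [0, -200, 100, 150, 0, 0, 0], [0, -240, 140, 150, 0, 0, 0], [0, -260, 170, 150, 0, 0, 0], [0, -280, 200, 150, 0, 0, 0], [0, -280, 200, 150, 0, 0, 0]]

```text
time_s: 21.0
position: [0.3485, 0.4013, 0.2206]
tool_rot: [[-0.498, 0.0, 0.867], [-0.867, 0.0, -0.498], [-0.0, -1.0, 0.0]]
ft_force: [0.6, -0.1, -0.1]
grip_width: 0.0856
```

```bash
python3 - <<'E'
from h import *
from scipy.optimize import minimize
def fit(d,x0,z,r):
    hs=cv2.cvtColor(d["img"],cv2.COLOR_RGB2LAB)[:,:,1].astype(np.float32)
    hs=cv2.resize(hs,None,fx=1,fy=1)
    def f(p):
        q=[proj(d,circ(p[0],p[1],z,r+o)).astype(np.float32) for o in(.0025,-.0015)]
        m=[cv2.remap(hs,k[:,0],k[:,1],cv2.INTER_LINEAR).mean() for k in q]; return m[0]-m[1]
    b=min((f((x0[0]+a,x0[1]+c)),a,c) for a in np.arange(-.012,.0121,.002) for c in np.arange(-.012,.0121,.002))
    x1=(x0[0]+b[1],x0[1]+b[2])
    return minimize(f,x1,method="Nelder-Mead",options=dict(initial_simplex=[(x1[0]+i,x1[1]+j) for i,j in((0,0),(.001,0),(0,.001))])).x
for cn in("top","scene"):
  d=get_image(cn)
  im=d["img"][:,:,::-1]
  im=im[150:340,60:460] if cn=="top" else im[140:320,200:600]
  im=cv2.resize(im,None,fx=2,fy=2); cv2.imwrite(f"pics/{cn}F.png",im)
  for n,c,z,r in(("largest",(.63,.2),.085,.034),("large",(.6297,.095),.073,.03),("small",(.6274,-.0103),.061,.026),("smallest",(.6264,-.1153),.049,.022)):
    print(cn,n,((fit(d,c,z,r)-c)*1e3).round(1),"mm")
print(env.observe()["time_s"],env.observe()["grip_width"],env.observe()["position"])
E
```

```text
top largest [-0.7 -0.5] mm
top large [2.2 0.2] mm
top small [ 11.5 -10.2] mm
top smallest [ 0.9 -1.3] mm
scene largest [-0.4  0.7] mm
scene large [-0.3  0.5] mm
scene small [-0.3  1. ] mm
scene smallest [-1.   0.2] mm
21.1 0.08572327730567639 [0.34655079 0.40337411 0.22048108]
```

View pics/topF.png

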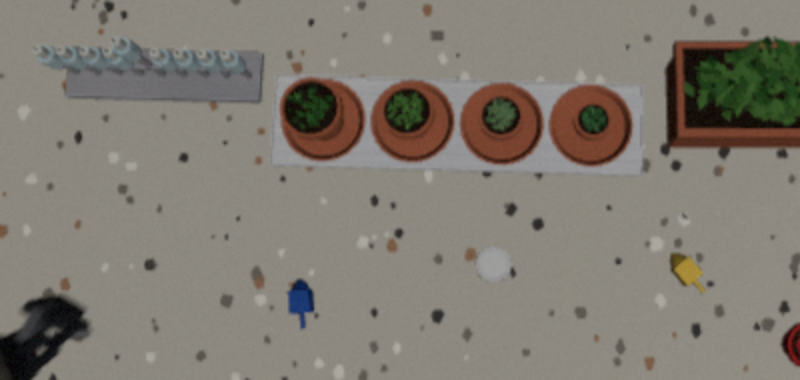

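View pics/sceneF.png

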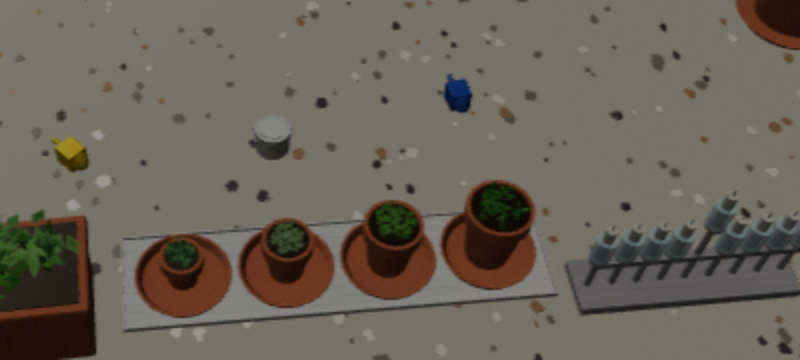

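The scene view puts all four pots within about 1 mm of centre. The top fit for pot_small disagrees, giving an offset of (11.5, -10.2) mm. That fit has little contrast, since it is terracotta against terracotta, so I'll cross-check it using the leaves.

```bash
python3 - <<'E'
from h import *
d=get_image("top"); 
lab=cv2.cvtColor(d["img"],cv2.COLOR_RGB2LAB)[:,:,1].astype(int)
for n,c,z,r in(("largest",(.63,.2),.085,.034),("large",(.6297,.095),.073,.03),("small",(.6274,-.0103),.061,.026),("smallest",(.6264,-.1153),.049,.022)):
    m=np.zeros(lab.shape,np.uint8); cv2.fillPoly(m,[proj(d,circ(*c,z,r+.012)).astype(int)],1)
    ys,xs=np.where((m>0)&(lab<134)); print(n,len(xs),(ray(d,(xs.min()+xs.max())/2,(ys.min()+ys.max())/2,z)[:2]-c)*1e3)
    print("  centroid",(ray(d,xs.mean(),ys.mean(),z)[:2]-c)*1e3)
E
```

```text
largest 829 [6.05452196 4.65348807]
  centroid [6.97119919 7.89691627]
large 519 [9.92657819 8.64392753]
  centroid [8.44517465 5.45609111]
small 251 [10.10667348  2.40130718]
  centroid [ 1.2496832  -0.28197036]
smallest 158 [-0.49689029 -0.96895186]
  centroid [-0.3347707  -0.96962434]
```

The leaf centroid puts pot_small about 1 mm from centre, so the disagreeing fit was a false optimum. Handing in.

```bash
python3 - <<'E'
from rig import env
print(env.close_job())
E
```

```text
the job is handed in; nothing more can be done
None
```

All four pots are in the saucers in order, largest nearest the menorah down to smallest at the planter end, and the job is handed in. It took about 21 s of robot time; no verdict came back.

- **Position:** in the last scene-camera check, every pot measured within about 1 mm of its saucer's centre. All four looked upright and flat.
- **Clearances:** the gripper was open and well away. In the pictures, the tin, dreidels and look-alike pots showed no sign of having moved; I did not re-measure the tin's position.
- **Checks that disagreed:**
  - The top-camera rim fit for pot_small gave an offset of (11.5, -10.2) mm. Against the same-coloured saucer the fit has little contrast, and the scene view and the leaf centroid (both about 1 mm) contradict it, so I treated it as a misfit.
  - The top-camera leaf check read 7–12 mm off for the two larger pots. I put that down to the tray showing through the colour mask, since both cameras' rim fits put those pots within about 2 mm.

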